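# Check the free play of a lead-screw slide

### The job

Check the lost motion of the slide on the bench: by its post, slide the carriage gently away from the handwheel until it resists, then toward the handwheel until it resists, each time leaning on it for a moment with about 5 N and never with as much as 15 N. Then set the cursor on the scale in front to the free play you found, its travel from first resistance to first resistance (cursor at its start stop reads zero), and leave it there to within 3 mm. Leave the things lying around where they are.

Things in the scene. Friction and masses are not known exactly. Their poses are not given: they have to be found in the camera images.
- slide_unit: bench lead-screw slide fixed to the worktop: dark base plate 200 (x) x 270 (y) x 12 mm; origin under its centre, x away from the robot, y along the screw toward the handwheel. On the rear line x = +45 mm a carriage slides along y between two 56 mm high pedestals at y = +-115 mm; on the front line x = -65 mm a cursor slides along y beside a ticked scale
- handwheel (a point): centre of the black handwheel (62 mm disc) at the +y end of the screw, 38 mm above the worktop; screw and wheel are locked and do not turn. The locked nut inside the carriage strains if pressed with 15 N or more
- carriage_grip (a point): grip point on the axis of the carriage's upright steel post, 18x18 mm, 82 mm above the worktop (post top 102 mm); below it a cover 75 x 120 mm, top 56 mm, and a 4 mm collar at the post's foot; axes as slide_unit. The carriage slides along y with about 1 N of friction within its free play
- carriage_center (a point): point on the carriage cover's top under the post, 56 mm above the worktop. Beyond each end of its free play the carriage meets a spring-like resistance of about 2 N per mm, added to the friction. The ends are hidden; the play is 18 to 40 mm in all, not symmetric; the carriage starts inside it, 2 mm or more from either end
- cursor_grip (a point): grip point on the axis of the cursor's upright steel post, 14x14 mm, 70 mm above the worktop (post top 90 mm); below it a black block 26 x 24 mm, top 37 mm; axes as slide_unit; the cursor slides along y
- cursor (a joint): position of the cursor along its scale in m: starts at 0 against its end stop (the end away from the handwheel, first long tick), grows toward the handwheel up to 0.07; ticks every 5 mm, long ones every 10 mm; friction about 2 N, stays where it is left
- scissors: scissors, 87x199x9 mm, lying right of the slide unit; origin under the middle; a bystander
- tape_mask: low roll of masking tape, 100 mm across, 25 mm high, behind the unit; origin under its centre; a bystander
- tape_spare: roll of tape, 92 mm across, 48 mm high, behind the unit; origin under its centre; a bystander
- marker: pen, 17x135x16 mm, lying in front of the unit's front edge; origin under its middle; a bystander
- funnel: funnel standing on its 120 mm rim, 114 mm high, front right; origin under its centre; a bystander

How it is judged:
By the outcome, as a careful person would: the job done as asked, in the order asked, and still so for the second after the job is handed in, with the robot touching nothing.
It also fails if it takes over 67 s, if anything falls off the work surface, if the arm or the gripper's body presses on something with over 40 N, if the wrist force passes 120 N, or if a joint passes its speed limit or range.

### The arm

A 6-joint arm with a two-finger parallel gripper is mounted at the origin on a cart in front of the work surface, level with it; the furniture and walls round the work are solid. World frame = base frame: x ahead of the robot, y to its left, z up, the work surface at z = 0. Lengths are in mm, angles in rad, forces in N, time in s.
With the tool pointing down it reaches from about 300 to 775 mm from the base axis. Payload 14.6 kg.
Tool frame: the origin (TCP) lies on the centre line of the jaws, within the pads' length; the fingertips stand 19 mm ahead of it and the grasp point (between the pads) is the TCP (bot.tip_reach is the distance from the TCP to the fingertips, in mm); y points along the fingers, x is the direction in which the jaws open and shut, and the axes are right-handed (so a half turn about y gives the same grasp; the last joint's range is limited). The gripper opens to 85 mm and grips with 20 to 120 N. Pads are 22 mm wide; open, the fingers measure 114 mm over their backs; the gripper's body (76 mm by 85 mm) begins 54 mm behind the grasp point. The pads swing forward as they close: fully open they stand 13 mm farther back than shut.
Start: joints at [-1.173, 0.3, 1.521, -0, 1.321, -0.067], TCP at [246.526, -491.644, 217.781] pointing down, gripper open.
Joint ranges: [-3.03, 3.03], [-0.79, 2.21], [0.23, 2.52], [-1.04, 4.18], [0, 3.07], [-2.55, 2.55]. Speed limits (rad/s): [2.22, 2.22, 2.57, 3.14, 3.14, 3.14].

### API

Orientations are given as a unit quaternion [w, x, y, z].
In Python, from rig import bot gives the robot as it stands. Calls block until the motion is done:
- bot.move_to(position, orientation): joint-space move of the TCP to a pose.
- bot.servo_line(position, attitude=None, speed=150, until_force=None): straight line of the TCP; attitude=None keeps the orientation; speed is the mean speed in mm/s. With until_force (N) it stops when the force on the tool has changed by that much, and returns True; else False.
- bot.move_joints(angles): joint-space move.
- bot.move_gripper(opening, grip_force=None): finger opening in mm; grip_force is the grip in N (None keeps the last); returns when the fingers have stopped.
- bot.dwell(seconds).
- bot.ik(position, orientation): joint angles nearest the present ones, or None.
- bot.read_state(): the state.
- bot.read_camera(name): name is "side" or "top" or "wrist"; returns a dict with "image" (420x560x3 uint8, blue, green, red), "depth" (420x560 float32, mm along the optical axis (not along the pixel's ray), 0 where there is no reading), "fovy" (degrees; the focal length in pixels is half the picture's height over the tangent of half this angle, whatever the lens; pixels are square), "cx", "cy" (the principal point, pixels), "eye" and "attitude" of the camera in the world; the wrist camera has in their place "mount" (4x4, takes a point from camera to tool coordinates, whose origin is the TCP and whose axes are the tool frame's). Camera axes: x right, y down, z forward; pixel columns grow to the right and rows downward; lengths in mm; the calibration is good to about 2 mm. A picture is of the moment at which its call begins: read the wrist's pose just before it.
A pose or a line that the arm cannot do raises bot.MotionError and nothing moves.
- bot.finish_job(): hands the job in, once; it reports no verdict.
The state is a dict: "clock": time; "joint_positions": joint angles; "qvel": joint speeds; "effort": joint torques, N m; "ee_pos": TCP position; "tool_rot": TCP orientation; "ft_force": force on the tool from outside, world axes, zero at the start; "moment": the same for the moment, N m; "grip_width": finger opening in mm.
Only numpy, scipy, OpenCV 4.12 (cv2) and the standard library are available. Lean on these libraries where they do the work, as an engineer would, in place of code of your own. Each camera call takes 0.05 s, during which the arm holds its last target. There are 200 camera calls.

## Working session

There is one attempt and no reset: what is moved stays moved. The work goes in short steps, each a Python script; the robot and the scene stay as the last script left them, time stands still between calls to the robot, and variables do not carry over. Pictures are saved under pics/ and viewed, about 8 in all and at most 12, crops included, and the job is handed in when it is done.

```bash
mkdir -p pics; ls
cat > h.py <<'E'
import numpy as np, cv2
from rig import bot
from scipy.spatial.transform import Rotation as R
def rot(q): 
    q=np.asarray(q,float)
    return q if q.shape==(3,3) else R.from_quat([q[1],q[2],q[3],q[0]]).as_matrix()
def cloud(c,world=True):
    h,w=c["depth"].shape; f=h/2/np.tan(np.radians(c["fovy"])/2)
    u,v=np.meshgrid(np.arange(w),np.arange(h)); d=c["depth"]
    P=np.stack([(u-c["cx"])/f*d,(v-c["cy"])/f*d,d],-1)
    return P@rot(c["attitude"]).T+np.array(c["eye"])
E
python3 - <<'E'
from h import *
import pickle
for n in("top","side"):
    c=bot.read_camera(n); cv2.imwrite(f"pics/{n}.png",c["image"]); pickle.dump(c,open(n+".pkl","wb"))
    print(n,c["eye"],c["attitude"],c["fovy"],c["cx"],c["cy"],(c["depth"]>0).mean())
s=bot.read_state(); print(s)
E
```

```text
pics
top [ 521.14651842 -107.53238274 1265.41280198] [-0.02417687  0.71717221 -0.69618672  0.02008868] 46.88534668768723 276.5312100965376 206.5246184417304 0.9959141156462585
side [ -33.25593001 1155.45554019  738.34715299] [ 0.11927168 -0.20379507  0.81693656 -0.52617154] 42.31070651799553 286.4284135087098 200.0847185380903 0.9960799319727891
{'clock': 0.1, 'joint_positions': array([-1.17259109e+00,  3.00405204e-01,  1.52154475e+00, -1.18327115e-05,
        1.32071398e+00, -6.65993069e-02]), 'qvel': array([-0.00137836, -0.00283703, -0.00261711, -0.00043553, -0.0001703 ,
       -0.00145183]), 'effort': array([-6.39768896e-04, -5.44383574e+01, -3.62373805e+01, -7.69100257e-05,
        3.04889087e-03, -5.40266831e-05]), 'ee_pos': array([ 246.43917463, -491.43302695,  217.27284346]), 'tool_rot': array([ 0.601933  , -0.60149971,  0.37170979, -0.37108838]), 'ft_force': array([-0.77408691,  0.63301494,  0.54292577]), 'moment': array([-0.00423054, -0.04240693, -0.00972381]), 'grip_width': 85.41516661362803}
```

View pics/top.png

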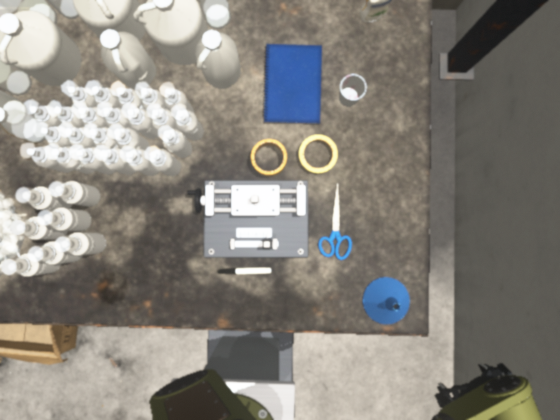

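View pics/side.png

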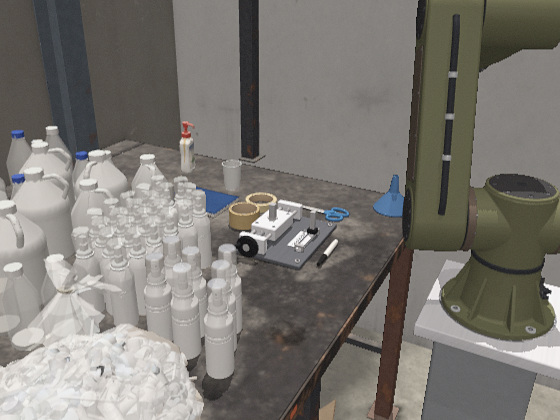

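The top view shows the plate at px (204–309, 181–258), the carriage post near (255,199), the handwheel near (203,200) and the cursor near (266,244). The tapes are behind it, the scissors to the right, the marker in front, and bottles to the left.

Run:
```python
from h import *
import pickle
c=pickle.load(open("top.pkl","rb")); P=cloud(c); Z=P[...,2]
cv2.imwrite("pics/topcrop.png",cv2.resize(c["image"][170:290,190:320],None,fx=5,fy=5,interpolation=cv2.INTER_CUBIC))
def blob(m,n):
    k,l,s,ce=cv2.connectedComponentsWithStats(m.astype(np.uint8))
    for i in range(1,k):
        if s[i,4]>=n:
            q=P[l==i]; print(s[i],q.min(0).round(),q.max(0).round(),np.median(q,0).round(1))
roi=np.zeros(Z.shape,bool); roi[175:265,195:315]=1
print("plate"); blob(roi&(Z>6)&(Z<17),100)
print(">90"); blob(roi&(Z>92),2)
print("62-95"); blob(roi&(Z>62),2)
print("48-62"); blob(roi&(Z>48)&(Z<62),20)
print("z map",np.round(Z[236:252,225:285:3]))
r2=np.zeros(Z.shape,bool); r2[60:300,0:200]=1
print("bottles"); blob(r2&(Z>30),60)
```

```text
plate
[ 203  180  105   78 4608] [ 465. -182.    6.] [671.  92.  17.] [538.2 -47.6  12.1]
>90
[251 195   7   8  54] [603. -52.  94.] [621. -37. 107.] [612.6 -44.9 101.5]
[267 245   1   2   2] [498. -80.  93.] [501. -79.  94.] [499.6 -79.5  93.3]
62-95
[195 191   6  18  63] [ 521. -108.   62.] [ 629.  105. 1265.] [608.6  99.5  67.6]
[250 195  10   9  68] [603. -56.  62.] [621. -33. 107.] [610.7 -46.1 100.6]
[264 241   6   6  35] [498. -84.  74.] [511. -72.  94.] [503.4 -79.1  90.5]
48-62
[195 185  19  30 279] [573.  59.  48.] [647. 106.  62.] [610.8  71.3  55.1]
[ 231  185   48   30 1343] [ 575. -104.   48.] [651.  16.  62.] [612.2 -44.4  56. ]
[296 185   9  30 237] [ 580. -169.   49.] [ 653. -147.   61.] [ 617.2 -159.1   55.7]
[195 203   6   9  29] [580.  93.  48.] [600. 105.  62.] [586.8  97.4  57.3]
z map [[  13.   11.    7.    9.   12.   15.   16.   19.   14.   14.   12.   18.
    13.   17.   25.   14.   15.   11.    9.   10.]
 [  15.   12.   11.   14.   12.   12.   10.   14.   12.   14.   10.   13.
    10.   18.   27.    8.   10.   12.   20.   11.]
 [  14.   14.    9.   16.   10.
[... 1288 characters left out ...]
 10.
    12.   34.   40.   37.   30.   26.   11.   14.]
 [  13.   13.   12.   12.   11.   14.   11.   13.    9.   16.   15.   14.
     5.   13.   16.   12.   16.   13.   17.   10.]
 [  12.   14.   10.   15.   15.   14.   12.    6.   13.   10.   15.   12.
    11.    8.   14.   12.   13.    8.   12.   16.]
 [  13.   17.   13.   14.   10.   14.   14.    7.    8.   13.   11.   11.
    14.   11.   13.   14.   14.   11.   10.   12.]]
bottles
[    0    60   200   116 16956] [ 521. -108.   30.] [ 972.  613. 1265.] [780.8 307.4 148.9]
[   0  181  103   95 6760] [ 412. -108.   30.] [ 640.  607. 1265.] [523.1 436.1 129.5]
[187 188  13  25 167] [ 521. -108.   38.] [ 635.  128. 1265.] [614.1 101.2  60.1]
```

View pics/topcrop.png

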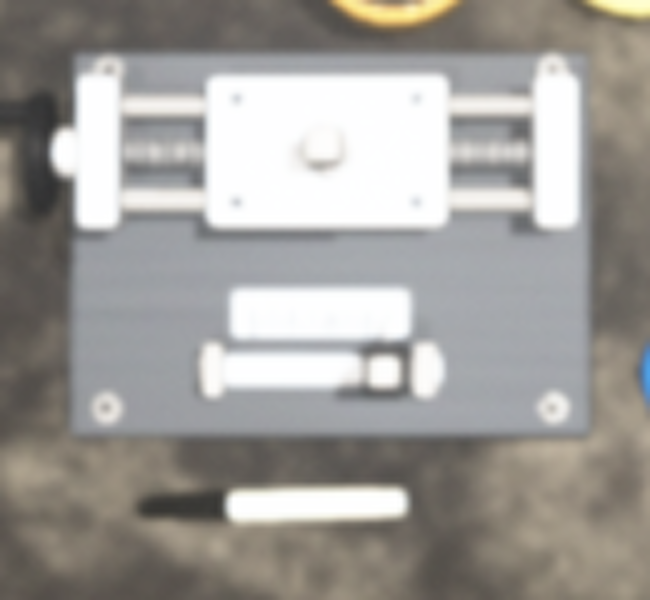

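```bash
cat >> h.py <<'E'
def att(yaw,s=1):
    """jaws along unit y, fingers down -> quaternion wxyz"""
    x=s*np.array([-np.sin(yaw),np.cos(yaw),0]); y=np.array([0,0,-1.]); 
    q=R.from_matrix(np.stack([x,y,np.cross(x,y)],1)).as_quat(); return q[[3,0,1,2]]
def wrist_cloud():
    s=bot.read_state(); c=bot.read_camera("wrist")
    M=np.array(c["mount"],float); h,w=c["depth"].shape; f=h/2/np.tan(np.radians(c["fovy"])/2)
    u,v=np.meshgrid(np.arange(w),np.arange(h)); d=c["depth"]
    P=np.stack([(u-c["cx"])/f*d,(v-c["cy"])/f*d,d],-1)@M[:3,:3].T+M[:3,3]
    return c,P@rot(s["tool_rot"]).T+s["ee_pos"]
E
python3 - <<'E'
from h import *
import pickle
c=pickle.load(open("top.pkl","rb")); P=cloud(c); Z=P[...,2]
roi=np.zeros(Z.shape,bool); roi[175:265,201:315]=1
def rect(m):
    m=cv2.morphologyEx(m.astype(np.uint8),cv2.MORPH_OPEN,np.ones((3,3)))
    r=cv2.minAreaRect(P[m>0][:,:2].astype(np.float32)); print(r); return r
rect(roi&(Z>6)&(Z<110)&(P[...,1]<92))
r2=roi.copy(); r2[:,:228]=0; r2[:,282:]=0
r=rect(r2&(Z>48)&(Z<62))
s=bot.read_state(); print(rot(s["tool_rot"]).round(3))
for yaw in(0,.03):
  for sg in(1,-1):
    for p in([612.6,-44.9,200],[612.6,-44.9,82],[503.5,-79,70],[503.5,-79,200]): print(sg,p,bot.ik(p,att(yaw,sg)))
E
```

```text
((568.8851928710938, -44.32859802246094), (197.85592651367188, 269.96624755859375), 1.674933910369873)
((613.2343139648438, -43.37879943847656), (73.8565673828125, 118.3948745727539), 1.70280122756958)
[[ 0.448 -0.     0.894]
 [-0.894  0.001  0.448]
 [-0.001 -1.     0.   ]]
1 [612.6, -44.9, 200] [-1.32784161e-01  4.57353364e-01  1.34733784e+00 -4.44089210e-16
  1.33690145e+00 -1.70358049e+00]
1 [612.6, -44.9, 82] [-1.32784161e-01  5.76203782e-01  1.45797119e+00 -4.44089210e-16
  1.10741769e+00 -1.70358049e+00]
1 [503.5, -79, 70] [-2.27507293e-01  3.89705686e-01  1.77780303e+00 -4.44089210e-16
  9.74083940e-01 -1.79830362e+00]
1 [503.5, -79, 200] [-2.27507293e-01  2.25906335e-01  1.65696378e+00 -4.44089210e-16
  1.25872254e+00 -1.79830362e+00]
-1 [612.6, -44.9, 200] [-1.32784161e-01  4.57353364e-01  1.34733784e+00 -4.44089210e-16
  1.33690145e+00  1.43801217e+00]
-1 [612.6, -44.9, 82] [-1.32784161e-01  5.76203782e-01  1.45797119e+00 -4.44089210e-16
  1.10741769e+00  1.43801217e+00]
-1 [503.5, -79, 70] [-2.27507293e-01  3.89705686e-01  1.77780303e+00 -4.44089210e-16
  9.74083940e-01  1
[... 394 characters left out ...]
 [-2.27507293e-01  3.89705686e-01  1.77780303e+00 -4.44089210e-16
  9.74083940e-01 -1.82830362e+00]
1 [503.5, -79, 200] [-2.27507293e-01  2.25906335e-01  1.65696378e+00 -4.44089210e-16
  1.25872254e+00 -1.82830362e+00]
-1 [612.6, -44.9, 200] [-1.32784161e-01  4.57353364e-01  1.34733784e+00 -4.44089210e-16
  1.33690145e+00  1.40801217e+00]
-1 [612.6, -44.9, 82] [-1.32784161e-01  5.76203782e-01  1.45797119e+00 -4.44089210e-16
  1.10741769e+00  1.40801217e+00]
-1 [503.5, -79, 70] [-2.27507293e-01  3.89705686e-01  1.77780303e+00 -4.44089210e-16
  9.74083940e-01  1.31328903e+00]
-1 [503.5, -79, 200] [-2.27507293e-01  2.25906335e-01  1.65696378e+00 -4.44089210e-16
  1.25872254e+00  1.31328903e+00]
```

Plate measures 198×270 and the cover 74×118, which matches the given sizes; yaw is 1.68°. Moving to hover and checking with the wrist camera.

```bash
echo 'YAW=0.0293; UY=np.array([-np.sin(YAW),np.cos(YAW),0]); Q=att(YAW,-1)' >> h.py
python3 - <<'E'
from h import *
bot.move_to([612.8,-44.9,210],Q)
c,P=wrist_cloud(); Z=P[...,2]; cv2.imwrite("pics/w1.png",c["image"])
m=(Z>92)&(Z<110)&(abs(P[...,0]-612)<30)&(abs(P[...,1]+45)<40); print(m.sum(),np.median(P[m],0),P[m].min(0),P[m].max(0))
m=(Z>80)&(Z<100)&(abs(P[...,0]-503)<30)&(abs(P[...,1]+79)<40); print(m.sum(), P[m].mean(0) if m.any() else "")
f=[]
for i in range(10): bot.dwell(.02); f.append(bot.read_state()["ft_force"])
print(np.mean(f,0),np.std(f,0),bot.read_state()["clock"],bot.read_state()["ee_pos"])
E
```

```text
545 [617.13962941 -44.11746367 102.23454475] [607.12920027 -53.26109531  92.09410066] [624.73432936 -35.13521731 104.75150278]
299 [508.96484114 -77.00036808  88.42632795]
[ 0.09101954 -0.18016772  0.26700189] [0.42786988 0.46855729 0.48452465] 2.3917 [612.74047306 -45.44459802 210.03893575]
```

View pics/w1.png

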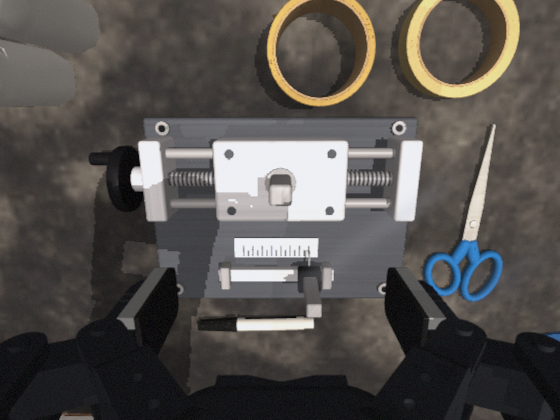

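Wrist view: post at px (280,188), cursor post at (312,295), scale at (277,247). Wrist and top views differ by 4 mm in x, which the pads can absorb. Gripping the post.

```bash
cat >> h.py <<'E'
def F(n=8,dt=.02):
    f=[];p=[]
    for i in range(n):
        bot.dwell(dt); s=bot.read_state(); f.append(s["ft_force"]); p.append(s["ee_pos"])
    return np.mean(f,0),np.mean(p,0)
E
python3 - <<'E'
from h import *
bot.move_gripper(50,25)
bot.servo_line([615,-44.5,82],Q,speed=120,until_force=15)
print(F(),bot.read_state()["clock"])
bot.move_gripper(28)
print(F())
bot.move_gripper(14,25)
print(F(),bot.read_state()["grip_width"],bot.read_state()["clock"])
E
```

```text
(array([-0.21726013,  0.27940856,  0.48674708]), array([615.35872728, -44.54576268,  82.81371471])) 4.1833
(array([-0.18414404, -0.06233906, -0.29849537]), array([615.00818192, -44.50289998,  82.02702402]))
(array([-1.09086277, -0.08427014,  2.2157382 ]), array([615.00802553, -44.51201189,  82.11611743])) 17.051091246551206 5.0333
```

```bash
cat > sweep.py <<'E'
from h import *
import sys
d=float(sys.argv[1]); s=bot.read_state(); p0=np.array([615,-44.5,82.]); a=round(float((s["ee_pos"]-p0)@UY),1)
log=[]; high=0
for i in range(70):
    a+=d*(0.5 if high else 1.0)
    bot.servo_line(p0+a*UY,Q,speed=12 if not high else 6)
    f,p=F(4 if not high else 8,.02)
    r=-d*f@UY; log.append((round(float((p-p0)@UY),2),round(float(r),2)))
    high=r>2.2
    if r>5.3: break
    if abs(a)>45: break
f,p=F(40,.025); log.append(("hold",round(float((p-p0)@UY),2),round(float(-d*f@UY),2),f.round(1)))
print(log,bot.read_state()["clock"],bot.read_state()["grip_width"])
E
python3 sweep.py -1
```

```text
[(-1.06, 0.19), (-2.09, -0.12), (-3.11, -0.18), (-4.11, 0.03), (-5.11, -0.09), (-6.12, -0.08), (-7.11, 0.53), (-8.11, -0.01), (-9.11, -0.5), (-10.12, 0.01), (-11.11, -0.51), (-12.11, 0.05), (-13.11, 0.09), (-14.11, -0.04), (-15.11, 0.5), (-16.12, -0.36), (-16.97, 0.84), (-17.75, 2.27), (-18.06, 3.5), (-18.43, 4.54), (-18.8, 5.21), (-19.19, 6.06), ('hold', -19.19, 5.98, array([-2.3,  5.9,  5.6]))] 13.2667 16.87027510930872
```

```bash
python3 sweep.py 1
```

```text
[(-17.66, -4.07), (-16.9, -2.57), (-16.12, -1.18), (-15.24, -0.09), (-14.22, -0.03), (-13.2, -0.1), (-12.19, -0.38), (-11.21, -0.17), (-10.21, -0.16), (-9.19, -0.03), (-8.2, 0.11), (-7.19, -0.11), (-6.21, 0.29), (-5.19, -0.03), (-4.2, -0.01), (-3.19, 0.16), (-2.2, -0.07), (-1.2, 0.06), (-0.19, -0.22), (0.82, -0.01), (1.8, -0.54), (2.8, -0.25), (3.8, 0.09), (4.64, 1.17), (5.44, 2.69), (5.8, 4.1), (6.19, 4.89), (6.56, 5.45), ('hold', 6.56, 5.72, array([-2.1, -5.8,  4.9]))] 23.3833 17.062618867360804
```

Run:
```python
from h import *
p0=np.array([615,-44.5,82.])
for a in (6,5,4,3):
    bot.servo_line(p0+a*UY,Q,speed=12); f,p=F(6); print(round(float((p-p0)@UY),2),round(float(-f@UY),2))
bot.move_gripper(45)
bot.servo_line(p0+3*UY+[0,0,110],Q,speed=150)
# cursor: hover and measure
bot.move_to([506,-78,190],Q)
c,P=wrist_cloud(); Z=P[...,2]; cv2.imwrite("pics/w2.png",c["image"])
m=(Z>84)&(Z<96)&(abs(P[...,0]-506)<25)&(abs(P[...,1]+78)<25); print(m.sum(),np.median(P[m],0) if m.any() else "")
print(bot.read_state()["clock"])
```

```text
5.44 4.34
4.67 3.11
3.89 1.31
3.03 0.57
346 [507.37114446 -77.76514356  90.40588616]
26.6417
```

View pics/w2.png

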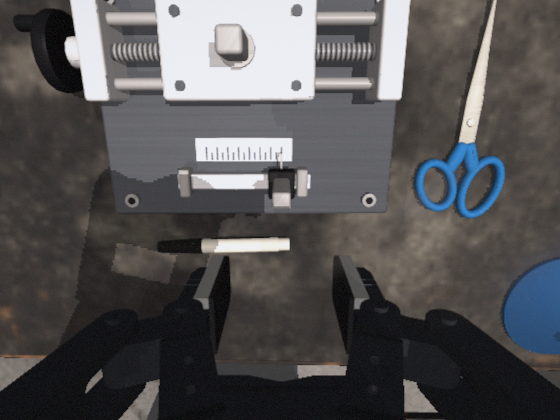

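Loading onsets are about −16.4 and +4.0, and unloading zeros about −15.3 and +3.0. That is roughly 1 mm of grip slack, so the play is about 19.5–20.5 mm. w2 shows the cursor post at px (282,197), block against the right stop at (302,182). Now I'll set the cursor and check its travel by camera from this same hover pose.

Run:
```python
from h import *
p0=np.array([506.2,-78,70.])
bot.servo_line(p0,Q,speed=120,until_force=15); print(F(3))
bot.move_gripper(10,25); w=bot.read_state()["grip_width"]; print(w,F(5))
print("stop",bot.servo_line(p0-4*UY,Q,speed=8,until_force=5)); f,p=F(5); z=(p-p0)@UY; print("stop at",z,f)
t=z+19.8+0.5
bot.servo_line(p0+t*UY,Q,speed=20); f,p=F(8); print("now",(p-p0)@UY,f)
bot.move_gripper(45)
bot.servo_line(p0+t*UY+[0,0,110],Q,speed=150)
bot.move_to([506,-78,190],Q)
c,P=wrist_cloud(); Z=P[...,2]; cv2.imwrite("pics/w3.png",c["image"])
m=(Z>84)&(Z<96)&(abs(P[...,0]-506)<25)&(abs(P[...,1]+58)<30); print(m.sum(),np.median(P[m],0))
a=cv2.imread("pics/w2.png")[110:230,160:330]; b=c["image"][110:230,160:330]
cv2.imwrite("pics/cmp.png",cv2.resize(np.vstack([a,b]),None,fx=2.5,fy=2.5,interpolation=cv2.INTER_CUBIC))
print(bot.read_state()["clock"])
```

```text
(array([ 0.12145558, -0.2948163 , -0.74634815]), array([506.61622144, -78.07114575,  70.69437019]))
12.819915887427577 (array([-1.61638563,  0.11172177,  5.35441085]), array([506.40083414, -78.05908901,  70.41169819]))
stop True
stop at -0.21605232292706794 [-1.00556756  1.96187551  4.81049132]
now 19.951948140815524 [-1.60956426 -0.93092334  7.03047503]
355 [506.77322522 -58.04753823  90.43413512]
31.55
```

View pics/cmp.png

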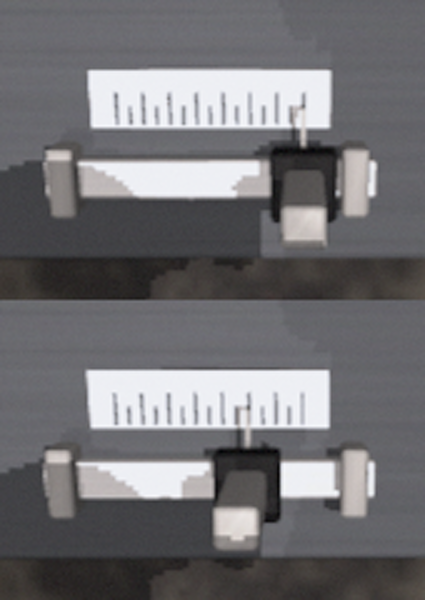

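```bash
python3 -c "
from h import *
bot.finish_job(); print(bot.read_state()['clock'])"
```

```text
the job is handed in; nothing more can be done
the job is handed in; nothing more can be done
```

I checked the slide's lost motion, set the cursor to about 20 mm, and handed the job in at about 32 s. The gripper was open and clear above the unit.

- **Carriage:** I gripped it by the post and slid it away from the handwheel until it resisted, holding about 6.0 N for 1 s. Then I slid it toward the handwheel and held about 5.7 N for 1 s. The highest force along the slide that I recorded was about 6.1 N.
- **Free play:** I take it as about 20 mm, with the plausible range 19 to 21 mm. The loading and unloading readings disagreed by about 1 mm at each end, about 20.5 mm between ends on loading and 18.5 mm on unloading. I put that down to slack between the gripper and the post, and did not confirm it.
- **Cursor:** I pushed it lightly against its start stop for zero, then moved it. The arm's position says it moved 20.2 mm and the wrist camera's depth says 19.7 mm. The pointer on the scale picture shows about 2 long ticks, or 20 to 21 mm.
- **Other things lying around:** I didn't touch any of them. I didn't check them again with the cameras before handing in.

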